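Kit brake pads and hang the carrier on the sprung hook

ROBOT

A 6-joint arm with a two-finger parallel gripper is mounted at the origin on the work surface. World frame = base frame: x ahead of the robot, y to its left, z up, the work surface at z = 0. Lengths are in m, angles in rad, forces in N, time in s.
With the tool pointing down it reaches from about 0.325 to 0.9 m from the base axis. Payload 6.1 kg.
Tool frame: the origin (TCP) lies between the finger pads; the fingertips stand 8 mm ahead of it and the grasp point (between the pads) lies 11 mm behind it; z points along the fingers, y is the line along which they close (so a half turn about z gives the same grasp; the last joint's range is limited). The gripper opens to 85 mm and grips with 20 to 120 N. Pads are 22 mm wide; open, the fingers measure 114 mm over their backs; the gripper's body (76 mm by 85 mm) begins 54 mm behind the grasp point. The pads swing forward as they close: fully open they stand 13 mm farther back than shut.
Start: joints at [1.196, 0.22, 1.526, -0, 1.395, -0.126], TCP at [0.154, 0.606, 0.239] pointing down, gripper open.
Joint ranges: [-2.98, 2.98], [-0.91, 2.08], [0.09, 2.57], [-1.24, 4.39], [0.2, 2.65], [-2.68, 2.68]. Speed limits (rad/s): [2.57, 2.57, 3.01, 3.14, 3.14, 3.14].

INTERFACE

Orientations are given as [roll, pitch, yaw] about the fixed x, y, z axes, in that order (R = Rz(yaw) Ry(pitch) Rx(roll)).
In Python, from bench import robot gives the robot as it stands.
- The arm moves only by the tool play_rows, never from a script. Its argument "moves" is one flat list of numbers, 7 for each row, row after row: the shift along the tool's x, y, z in m, then the turn, a rotation vector about the tool's x, y, z in rad, then the closure, from 0 (fully open) to 1 (shut). A call has 1 to 10 rows; each row shifts and turns the commanded pose from where the row before left it, along the tool's axes as they then stand; what a row does not reach is not made up. A row lasts 1/10 s, in which the tool goes at most 50 mm and 8.59 degrees, less where a joint would pass 70% of its speed; a pose out of reach is approached as far as the arm can. A call with a gripper value outside its range is refused whole. The fingers move at their own pace and stop on an object; the grip force is fixed at half the most. Time passes only in rows, so rows that do not move let the fingers close. It gives the time, the measured TCP pose, the force, the opening and the grip force at its end, in the units of the state.
- robot.get_state(): the state, without advancing time (a new reading comes with each control period).
- robot.snapshot(name): name is "scene" or "top" or "wrist"; returns the picture (420x560x3 uint8, blue, green, red); there is no depth.
- robot.camera_model(name): a dict with "camera_matrix" (3x3 intrinsics, pixels), "origin" and "rotation" of the camera in the world. Camera axes: x right, y up, looking along -z (the intrinsics and any distortion apply to the point x, -y, -z); pixel columns grow to the right and rows downward; lengths in m; the calibration is good to about 2 mm. A picture is of the moment at which its call begins: read the wrist's pose just before it. camera_model takes no time and is no camera call; for the wrist camera it gives the pose at the moment of the call.
- robot.finish_job(): hands the job in; it is judged then, once.
The state is a dict: "time": time; "joint_positions": joint angles; "qd": joint speeds; "joint_efforts": joint torques, N m; "tool_pos": TCP position; "ee_rot": TCP orientation; "force": force on the tool from outside, world axes, zero at the start; "torque": the same for the moment, N m; "finger_gap": finger opening in m; "finger_force": force on a finger pad.
Only numpy, scipy, OpenCV 4.12 (cv2) and the standard library are available. Lean on these libraries where they do the work, as an engineer would, in place of code of your own. Each camera call takes 0.05 s, during which the arm holds its last target. There are 200 camera calls.

TASK

Lay every brake pad on the bench into the blue carrier tray, shared between its two bays so that the tray will hang about level. Then pull up the red plunger knob and slide the carriage from the green-marked hole to the yellow-marked one, where the plunger must snap in, and pull the sprung hook down by its orange knob, swing it under the tray's bail and let it up so that the tray with its pads hangs from it, clear of the carriage. Last, send the empty carriage back to the green-marked hole, snapped in, leaving the tray hanging; leave the oil bottle, the yellow jar and the brass sleeve alone.

Things in the scene. Friction and masses are not known exactly. Their poses are not given: they have to be found in the camera images.
- pad1_c (a point): Centre of a brake pad lying on the bench: a flat block 90 (its x) x 42 (its y) x 18 mm (its z), dark steel backing plate 6 mm thick below and a red-brown friction block (76 x 42 x 12 mm) above; 0.18 kg give or take a fifth. Two to four of the four pads are present (None = absent). Pinch it across the 42 mm width. It may lie either face up.
- pad2_c (a point): Centre of a brake pad lying on the bench: a flat block 90 (its x) x 42 (its y) x 18 mm (its z), dark steel backing plate 6 mm thick below and a red-brown friction block (76 x 42 x 12 mm) above; 0.18 kg give or take a fifth. Two to four of the four pads are present (None = absent). Pinch it across the 42 mm width. It may lie either face up.
- pad3_c (a point): Centre of a brake pad lying on the bench: a flat block 90 (its x) x 42 (its y) x 18 mm (its z), dark steel backing plate 6 mm thick below and a red-brown friction block (76 x 42 x 12 mm) above; 0.18 kg give or take a fifth. Two to four of the four pads are present (None = absent). Pinch it across the 42 mm width. It may lie either face up.
- pad4_c (a point): Centre of a brake pad lying on the bench: a flat block 90 (its x) x 42 (its y) x 18 mm (its z), dark steel backing plate 6 mm thick below and a red-brown friction block (76 x 42 x 12 mm) above; 0.18 kg give or take a fifth. Two to four of the four pads are present (None = absent). Pinch it across the 42 mm width. It may lie either face up.
- tray: Loose carrier tray (0.5 kg), standing on the carriage at first. Origin: centre of its underside. 114 (x) x 250 mm (y), axes parallel to the station's; floor 5 mm thick. Heights above the underside: side walls (at x = +-55 mm) 46 mm; end walls (y = +-123 mm) and cross walls (y = +-20.5 mm) 38 mm. Uprights 14 mm wide at x = +-49 mm, y = 0 carry the bail.
- bay_left (a point): Centre of the floor of the tray's +y bay, open above, 106 mm (x) x 99 mm (y) inside. A pad fits with its long side along the tray's x; a second one can lie on top of it.
- bay_right (a point): The same for the tray's -y bay.
- bail (a point): Middle of the tray's bail, a round steel bar 9 mm thick running along the tray's x, 90 mm free between its uprights, 109.5 mm above the tray's underside (about 160 mm above the bench while the tray stands on the carriage). z axis = tray's up.
- plunger_knob (a point): Middle of the red plunger knob (26 mm diameter, 34 mm tall, upright) on the carriage's near side, 115 mm from the tray's centre. Pulled up 14 to 20 mm (7 to 10 N) it frees the carriage, which then follows the held knob sideways; let go, a spring drives the pin down and it drops into a hole when within about 3 mm of it.
- plunger (a joint): Lift of the plunger (m): 0 = pin fully home in a hole, about 0.013 = riding on top of the index bar between holes, 0.021 = top stop.
- carriage (a joint): The aluminium carriage (130 x 270 mm, top 50 mm above the bench; 7 mm lugs keep the tray in place, it lifts straight up). Travel of the carriage along the station's +y (m): 0 = plunger over the green-marked hole (start), 0.08 = an unmarked middle hole, 0.16 = the yellow-marked hole, where the tray's bail is under the hook's circle.
- load_hole (a point): Mouth of the green-marked hole of the dark steel index bar, top at 32 mm above the bench. This point's axes are the station's: x away from the robot, y along the carriage's travel (the whole station is turned by up to 0.1 rad about the vertical).
- pick_hole (a point): Mouth of the yellow-marked hole, 160 mm from the green one along the station's +y.
- post (a point): Foot of the upright post (26 mm diameter, 370 mm tall with a drum of 44 mm diameter on top) about whose vertical axis the hook's blue arm swings.
- hook_knob (a point): Middle of the orange upright knob at the end of the hook's arm (26 mm diameter, 42 mm tall, standing on the arm), 170 mm from the post's axis. Grasp it from above to pull the hook down and to swing it.
- hook_seat (a point): Middle of the upper face of the hook's seat, 87 mm below the knob's middle, 200 mm above the bench at rest. A steel J 20 mm wide along the arm: seat 26 mm wide inside and 6 mm thick, shank on its +y side, upturned tip (14 mm high) on its -y side; arm's underside 50 mm above the seat. It enters the bail from +y, moving to -y, tip below the bar. y axis = across the arm.
- hook_drop (a joint): How far the hook is pulled down (m), 0 to 0.095. A spring pulls it up with about 15 N at the top to 19 N at the bottom (plus a damper, 25 N per m/s). It carries the loaded tray up to the top by itself.
- hook_swing (a joint): Swing of the hook's arm about the post (rad): 0 = pointing along the station's -x, straight over the bail of a tray at the yellow-marked hole; positive swings the hook towards +y. Range -0.25 to 0.75; light friction, stays where left.
- oil: Oil bottle, 72 mm diameter, 190 mm tall: leave alone.
- grease: Yellow jar, 64 mm diameter, 60 mm tall: leave alone.
- sleeve: Brass sleeve standing upright, 40 mm diameter, 60 mm tall: leave alone.
Not all that is in view belongs to the job. What is shaped like the part that bears pad3_c but purple is not meant. Leave any pink look-alike of the part that bears pad1_c alone.

How it is judged:
On the way, in this order (a step that is already met when the one before it is completed fails the run):
1. every pad present lies in the tray, let go, the tray on the carriage at the green-marked hole (x of pad1_c in the frame of tray between -0.04 and 0.04 m and y of pad1_c in the frame of tray between -0.115 and 0.115 m and z of pad1_c in the frame of tray between 0 and 0.065 m and x of pad2_c in the frame of tray between -0.04 and 0.04 m and y of pad2_c in the frame of tray between -0.115 and 0.115 m and z of pad2_c in the frame of tray between 0 and 0.065 m and x of pad3_c in the frame of tray between -0.04 and 0.04 m and y of pad3_c in the frame of tray between -0.115 and 0.115 m and z of pad3_c in the frame of tray between 0 and 0.065 m and x of pad4_c in the frame of tray between -0.04 and 0.04 m and y of pad4_c in the frame of tray between -0.115 and 0.115 m and z of pad4_c in the frame of tray between 0 and 0.065 m and contact force between the fingers and pad1 below 0.1 N and contact force between the fingers and pad2 below 0.1 N and contact force between the fingers and pad3 below 0.1 N and contact force between the fingers and pad4 below 0.1 N and height (world z) of bail between 0.154 and 0.168 m and horizontal distance between plunger_knob and load_hole below 0.004 m and value of joint plunger below 0.004 m), for 0.2 s.
2. the carriage with the loaded tray is snapped in at the yellow-marked hole (x of pad1_c in the frame of tray between -0.04 and 0.04 m and y of pad1_c in the frame of tray between -0.115 and 0.115 m and z of pad1_c in the frame of tray between 0 and 0.065 m and x of pad2_c in the frame of tray between -0.04 and 0.04 m and y of pad2_c in the frame of tray between -0.115 and 0.115 m and z of pad2_c in the frame of tray between 0 and 0.065 m and x of pad3_c in the frame of tray between -0.04 and 0.04 m and y of pad3_c in the frame of tray between -0.115 and 0.115 m and z of pad3_c in the frame of tray between 0 and 0.065 m and x of pad4_c in the frame of tray between -0.04 and 0.04 m and y of pad4_c in the frame of tray between -0.115 and 0.115 m and z of pad4_c in the frame of tray between 0 and 0.065 m and height (world z) of bail between 0.154 and 0.168 m and horizontal distance between plunger_knob and pick_hole below 0.004 m and value of joint plunger below 0.004 m), for 0.2 s.
3. the hook has been pulled down below the bail (value of joint hook_drop above 0.05 m), for 0.1 s.
4. the loaded tray hangs from the hook, clear of the carriage (x of pad1_c in the frame of tray between -0.04 and 0.04 m and y of pad1_c in the frame of tray between -0.115 and 0.115 m and z of pad1_c in the frame of tray between 0 and 0.065 m and x of pad2_c in the frame of tray between -0.04 and 0.04 m and y of pad2_c in the frame of tray between -0.115 and 0.115 m and z of pad2_c in the frame of tray between 0 and 0.065 m and x of pad3_c in the frame of tray between -0.04 and 0.04 m and y of pad3_c in the frame of tray between -0.115 and 0.115 m and z of pad3_c in the frame of tray between 0 and 0.065 m and x of pad4_c in the frame of tray between -0.04 and 0.04 m and y of pad4_c in the frame of tray between -0.115 and 0.115 m and z of pad4_c in the frame of tray between 0 and 0.065 m and height (world z) of bail above 0.185 m and distance between bail and hook_seat below 0.03 m and contact force between the fingers and tray below 0.1 N and angle between bail's own z axis and vertical below 0.3 rad), for 0.3 s.
At the end, for the whole second after the job is handed in: Every pad is inside the tray; the tray hangs from the hook (bail over 185 mm up, within 30 mm of the seat), off the carriage, tilted under 0.30 rad; the carriage is back, plunger within 4 mm of the green-marked hole and home (lift under 4 mm) (all of step 4 and horizontal distance between plunger_knob and load_hole below 0.004 m and value of joint plunger below 0.004 m); the robot touches nothing.
It fails at once if the oil bottle is disturbed (moved over 30 mm) (distance of oil from where it was at the start of the episode above 0.03 m).
It fails at once if the yellow jar is disturbed (moved over 30 mm) (distance of grease from where it was at the start of the episode above 0.03 m).
It fails at once if the brass sleeve is disturbed (moved over 30 mm) (distance of sleeve from where it was at the start of the episode above 0.03 m).
Of pad1, pad2, pad3, pad4 only 2 to 4 are there at a start; the rules pass over those that are not, and their reading is None.
At some moment in a run one of pad1, pad2, pad3, pad4 may be knocked a few centimetres aside while the robot is not near it.
Once in a run the grip may slacken for a moment while it holds something.
It also fails if it takes over 210 s, if anything falls off the work surface, if the arm or the gripper's body presses on something with over 40 N, if the wrist force passes 120 N, or if a joint passes its speed limit or range.

## Working session

There is one attempt and no reset: what is moved stays moved. The work goes in short steps, Python scripts to look and compute and a tool call to move; the robot and the scene stay as the last step left them, time stands still between calls to the robot, and variables do not carry over. Pictures are saved under pics/ and viewed, at most 14 in all, crops included, and the job is handed in when it is done.

Besides the shell and the picture viewer there is one more tool, called after "Emit:" by a JSON object that holds its "fn" and its "kwargs", one argument or row to a line. play_rows: Moves the arm, as the interface text tells. Its arguments: {"type":"object","properties":{"moves":{"type":"array"}},"required":["moves"]}

```bash
mkdir -p pics; ls
cat > h.py <<'E'
from bench import robot
import cv2, numpy as np
from scipy.spatial.transform import Rotation as R
def cam(n):
    m=robot.camera_model(n); return np.array(m["camera_matrix"]),np.array(m["origin"]),np.array(m["rotation"]),m
def px2w(n,u,v,z,c=None):
    K,o,Rm,_=c or cam(n)
    d=np.linalg.inv(K)@np.array([u,v,1.]); d=Rm@np.array([d[0],-d[1],-d[2]])
    return o+d*(z-o[2])/d[2]
def w2px(n,p,c=None):
    K,o,Rm,_=c or cam(n)
    q=Rm.T@(np.array(p)-o); q=K@np.array([q[0],-q[1],-q[2]]); return q[:2]/q[2]
E
python3 - <<'E'
from h import *
for n in("scene","top"):
    im=robot.snapshot(n); cv2.imwrite(f"pics/{n}0.png",cv2.resize(im,(784,588),interpolation=cv2.INTER_CUBIC)); cv2.imwrite(f"pics/{n}0raw.png",im)
    print(robot.camera_model(n))
print(robot.get_state())
E
```

```text
pics
{'camera_matrix': array([[447.95761382,   0.        , 277.85666989],
       [  0.        , 447.95761382, 205.44135597],
       [  0.        ,   0.        ,   1.        ]]), 'origin': array([ 1.20730322, -0.66598966,  1.09800269]), 'rotation': array([ 0.78810784, -0.01887954,  0.74704152])}
{'camera_matrix': array([[420.41663916,   0.        , 275.47382604],
       [  0.        , 420.41663916, 205.73578873],
       [  0.        ,   0.        ,   1.        ]]), 'origin': array([ 0.39162388, -0.00523188,  1.38348309]), 'rotation': array([ 0.18588252,  0.00622991, -1.56016997])}
{'time': 0.1, 'joint_positions': array([ 1.19590742e+00,  2.21142867e-01,  1.52749964e+00, -4.14640029e-05,
        1.39471192e+00, -1.26136664e-01]), 'qd': array([-0.000349  , -0.00144513, -0.00421423,  0.00017003, -0.00185235,
        0.001139  ]), 'joint_efforts': array([-1.26857594e-04, -4.98242712e+01, -3.90545118e+01, -2.08786960e-04,
        5.71073819e-03,  1.21574072e-05]), 'tool_pos': array([0.15371278, 0.60524996, 0.2383098 ]), 'ee_rot': array([-3.13983974e+00, -1.81149603e-04,  2.89284756e+00]), 'force': array([ 0.12433365, -0.15980591, -0.5217343 ]), 'torque': array([-0.01040612, -0.04474109,  0.02240382]), 'finger_force': 0.0, 'finger_gap': 0.08495073438963782}
```

```bash
sed -i 's/np.array(m\["rotation"\]),m/R.from_euler("xyz",m["rotation"]).as_matrix(),m/' h.py; python3 -c "
from h import *
print(cam('top')[2],cam('scene')[2]); print(px2w('top',280,210,0),px2w('scene',280,210,0))"
```

```text
[[ 0.01062595  0.98273028 -0.18473843]
 [-0.99992414  0.0092918  -0.00808606]
 [-0.00622987  0.18481034  0.98275446]] [[ 0.73357152 -0.4889757   0.47199108]
 [ 0.67935     0.50830331 -0.52925543]
 [ 0.01887842  0.70889386  0.70506248]]
[ 0.63733491 -0.00912831  0.        ] [0.49270099 0.14701851 0.        ]
```

View pics/top0.png

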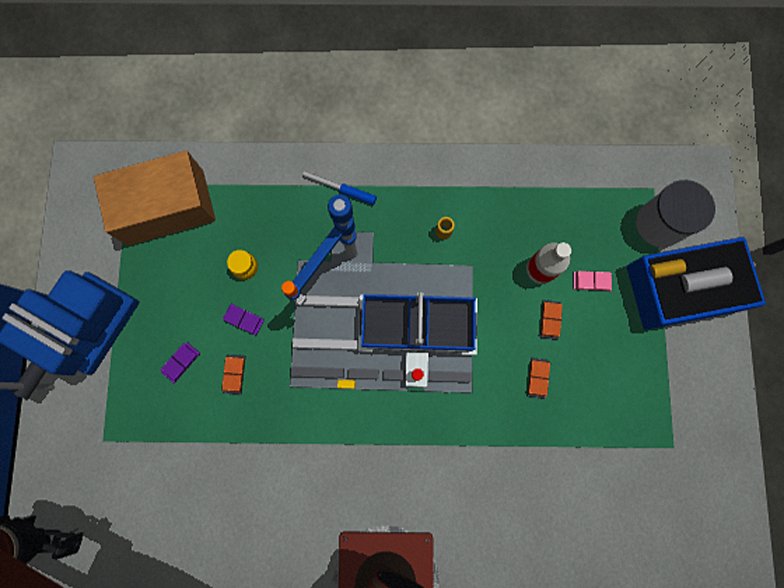

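View pics/scene0.png

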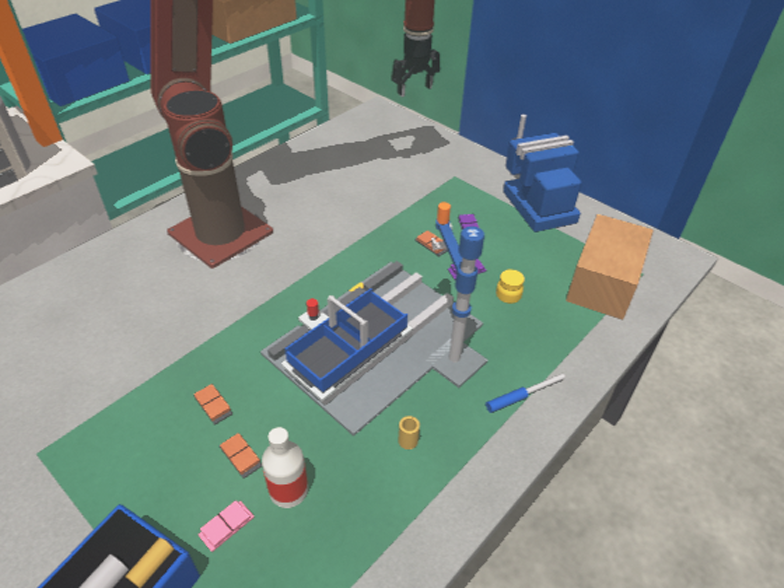

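Run:
```python
from h import *
im=cv2.imread("pics/top0raw.png"); r=lambda a,k:cv2.resize(a,None,fx=k,fy=k,interpolation=cv2.INTER_CUBIC)
st=r(im[135:285,200:345],4)
a=r(im[205:285,110:210],2.0); b=r(im[190:290,365:445],2.5)
can=np.zeros((600,790,3),np.uint8); can[:600,:580]=st; can[:160,585:785]=a; can[170:420,585:785]=b
cv2.imwrite("pics/crop1.png",can)
hsv=cv2.cvtColor(im,cv2.COLOR_BGR2HSV)
m=cv2.inRange(hsv,(3,120,80),(14,255,255))
n,l,s,c=cv2.connectedComponentsWithStats(cv2.morphologyEx(m,cv2.MORPH_CLOSE,np.ones((3,3))))
C=cam("top")
for i in range(1,n):
    if s[i,4]>100:
        rr=cv2.minAreaRect(np.argwhere(l==i)[:,::-1].astype(np.float32)); bx=cv2.boxPoints(rr)
        w=np.array([px2w("top",*p,.018,C)[:2] for p in bx]); e=[w[1]-w[0],w[2]-w[1]]; L=max(e,key=np.linalg.norm)
        print(s[i,4],np.round(c[i],1),np.round(w.mean(0),4),[round(float(np.linalg.norm(x)),4) for x in e],round(float(np.arctan2(L[1],L[0])),3))
```

```text
1017 [ 91.1 133.5] [0.885  0.5962] [0.231, 0.1508] -1.272
265 [126.2 142.3] [0.8752 0.5243] [0.1094, 0.0876] -1.265
298 [393.9 227.7] [ 0.5794 -0.382 ] [0.0772, 0.0418] -0.114
317 [165.8 266.9] [0.4444 0.3569] [0.078, 0.0425] -0.051
319 [385.  269.7] [ 0.4434 -0.3476] [0.0782, 0.0418] -0.134
1239 [283.1 392.5] [ 0.0477 -0.0004] [0.1992, 0.1081] -1.559
```

View pics/crop1.png

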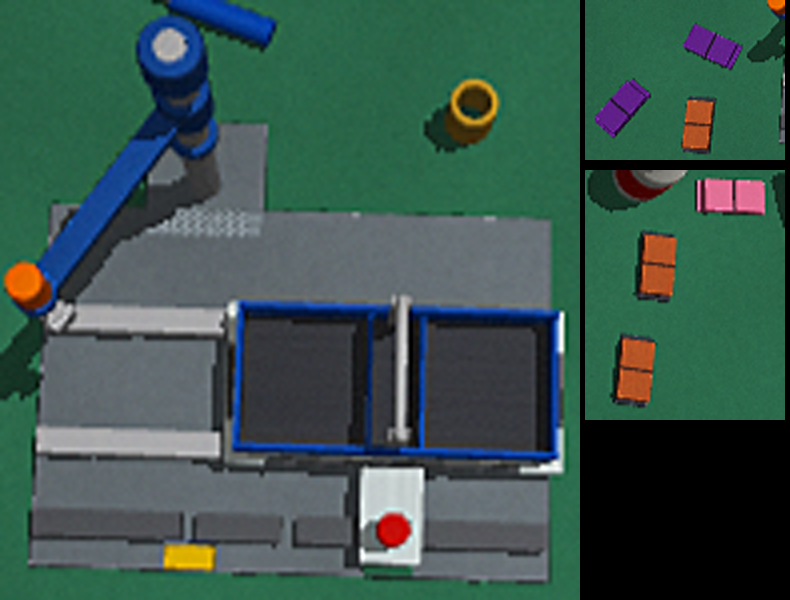

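```bash
cat >> h.py <<'E'
def tri(pts):
    A=np.zeros((3,3));b=np.zeros(3)
    for n,u,v in pts:
        c=cam(n); d=px2w(n,u,v,0,c)-c[1]; d/=np.linalg.norm(d); P=np.eye(3)-np.outer(d,d); A+=P;b+=P@c[1]
    x=np.linalg.solve(A,b); return x,[np.round(w2px(n,x)-[u,v],1) for n,u,v in pts]
E
python3 - <<'E'
from h import *
C=lambda x,y:(200+x/4,135+y/4)
co=np.array([px2w('top',*C(*p),.096)[:2] for p in[(234,302),(559,312),(556,459),(234,452)]])
print(co.round(4),co.mean(0).round(4),[np.linalg.norm(co[i]-co[i-1]).round(4) for i in range(4)])
e=co[0]-co[1]+co[3]-co[2]; print('yaw',np.arctan2(-e[0],e[1]))
print('bail',px2w('top',*C(401,368),.164), 'yellow',px2w('top',*C(190,557),.032))
im=[cv2.imread("pics/top0raw.png"),cv2.imread("pics/scene0raw.png")]
for nm,lo,hi,reg in(("red",(174,150,120),(180,255,255),(250,340,240,290)),("org",(5,170,150),(12,255,255),None)):
    P=[]
    for n,i in zip(("top","scene"),im):
        m=cv2.inRange(cv2.cvtColor(i,cv2.COLOR_BGR2HSV),lo,hi)
        if nm=="red": m|=cv2.inRange(cv2.cvtColor(i,cv2.COLOR_BGR2HSV),(0,200,120),(3,255,255))
        k,l,s,c=cv2.connectedComponentsWithStats(m)
        for j in range(1,k):
            if s[j,4]>25: print(nm,n,s[j],c[j].round(1))
E
```

```text
[[ 0.6181  0.058 ]
 [ 0.6126 -0.1943]
 [ 0.4988 -0.19  ]
 [ 0.5016  0.0559]] [ 0.5578 -0.0676] [np.float64(0.1165), np.float64(0.2524), np.float64(0.1139), np.float64(0.2459)]
yaw -0.016711460769066572
bail [ 0.55831334 -0.06828065  0.164     ] yellow [0.42349803 0.09235271 0.032     ]
red top [295 264   7   8  46] [298.  267.1]
org top [388 216  14  12 130] [394.5 221.5]
org top [388 228  13  12 132] [393.6 233.3]
org top [160 255  14  12 139] [166.5 260.6]
org top [379 258  14  12 138] [385.8 263.3]
org top [159 268  13  11 135] [165.1 272.9]
org top [378 270  14  12 138] [384.4 275.6]
org scene [   0    0   44  104 1653] [17.6 56. ]
org scene [314 148   7  11  44] [316.3 153.2]
```

```bash
cat >> h.py <<'E'
def go(x,y,z,yaw):
    s=robot.get_state(); p=np.array(s["tool_pos"]); e=s["ee_rot"]
    Rt=R.from_euler("xyz",[np.pi,0,yaw]); Rc=R.from_euler("xyz",e)
    print("t",round(s["time"],2),"pos",p.round(4),"rpy",np.round(e,3),"gap",round(s["finger_gap"],4),"F",np.round(s["force"],1))
    print("turn",(Rc.inv()*Rt).as_rotvec().round(3),"then shift",(Rt.inv().apply(np.array([x,y,z])-p)).round(4))
E
python3 - <<'E'
from h import *
k,r=tri([("top",206.7,206.2),("scene",316.3,152)]); print("hookknob",k,r)
print("post",px2w('top',242.5,146.5,.37)); print("redtop",px2w('top',298.2,267,.09))
print("bottle",px2w('top',384,194,0),"jar",px2w('top',172,190,.03))
go(.4444,.3569,.15,np.pi-.051)
E
```

```text
hookknob [0.59428266 0.18589743 0.28561826] [array([0.3, 0.3]), array([ 0.3, -0.1])]
post [0.7332962  0.08784723 0.37      ]
redtop [ 0.44554788 -0.06583237  0.09      ]
bottle [ 0.69526844 -0.35812972  0.        ] jar [0.69572335 0.34836611 0.03      ]
t 0.1 pos [0.1537 0.6052 0.2383] rpy [-3.14  -0.     2.893] gap 0.085 F [ 0.1 -0.2 -0.5]
turn [-0.002 -0.    -0.198] then shift [-0.303  -0.2332  0.0883]
```

Emit:
{"fn": "play_rows", "kwargs": {
  "moves": [0,0,0,0,0,-0.099,0.3,0,0,0,0,0,-0.099,0.3,-0.038,-0.029,0.011,0,0,0,0.3,-0.038,-0.029,0.011,0,0,0,0.3,-0.038,-0.029,0.011,0,0,0,0.3,-0.038,-0.029,0.011,0,0,0,0.3,-0.038,-0.029,0.011,0,0,0,0.3,-0.038,-0.029,0.011,0,0,0,0.3,-0.038,-0.029,0.011,0,0,0,0.3,-0.038,-0.029,0.011,0,0,0,0.3]
}}

```text
time: 1.1
tool_pos: [0.4467, 0.357, 0.1506]
ee_rot: [-3.141, -0.0, 3.091]
force: [0.8, 0.6, 0.0]
finger_gap: 0.0597
finger_force: 0.0
```

```bash
cat >> h.py <<'E'
def pads():
    C=cam("top"); im=robot.snapshot("top"); cv2.imwrite("pics/top_last.png",im)
    m=cv2.inRange(cv2.cvtColor(im,cv2.COLOR_BGR2HSV),(3,120,80),(14,255,255))
    n,l,s,c=cv2.connectedComponentsWithStats(cv2.morphologyEx(m,cv2.MORPH_CLOSE,np.ones((3,3))))
    for i in range(1,n):
        if 60<s[i,4]<800:
            rr=cv2.minAreaRect(np.argwhere(l==i)[:,::-1].astype(np.float32)); w=np.array([px2w("top",*p,.018,C)[:2] for p in cv2.boxPoints(rr)]); e=[w[1]-w[0],w[2]-w[1]]; L=max(e,key=np.linalg.norm)
            print("pad",np.round(c[i],1),np.round(w.mean(0),4),[round(float(np.linalg.norm(x)),3) for x in e],round(float(np.arctan(L[1]/L[0])),3))
E
python3 - <<'E'
from h import *
pads(); go(.4444,.3569,.006,np.pi-.051)
cv2.imwrite("pics/w1.png",robot.snapshot("wrist")); print(w2px("wrist",[.4444,.3569,.018]),robot.camera_model("wrist"))
E
```

```text
pad [126.8 116.5] [0.956  0.5222] [0.033, 0.089] 1.324
pad [ 86.7 138. ] [0.8734 0.6382] [0.143, 0.153] 0.295
pad [119.8 131.6] [0.8971 0.5452] [0.056, 0.046] -0.374
pad [111.3 149.3] [0.8369 0.5757] [0.056, 0.102] 1.225
pad [130.3 144.8] [0.8577 0.5012] [0.042, 0.042] 0.278
pad [206.6 206.1] [0.6449 0.2347] [0.03, 0.04] 0.664
pad [393.9 227.7] [ 0.5794 -0.382 ] [0.077, 0.042] -0.114
pad [166.6 267. ] [0.4452 0.3565] [0.076, 0.042] -0.057
pad [384.9 269.7] [ 0.4434 -0.3476] [0.078, 0.042] -0.134
pad [ 90.2 308.8] [0.3193 0.596 ] [0.026, 0.297] 0.428
t 1.15 pos [0.4512 0.3517 0.1487] rpy [-3.137e+00  1.000e-03  3.087e+00] gap 0.0598 F [ 1.8 -4.6 -0.2]
turn [-0.004  0.001 -0.004] then shift [0.0071 0.0048 0.1427]
[285.4905363  194.53619957] {'camera_matrix': array([[297.94348534,   0.        , 281.52644362],
       [  0.        , 297.94348534, 205.41241017],
       [  0.        ,   0.        ,   1.        ]]), 'origin': array([0.38152492, 0.3578572 , 0.28342704]), 'rotation': array([-0.26892799,  0.0038718 ,  1.51423349])}
```

View pics/w1.png

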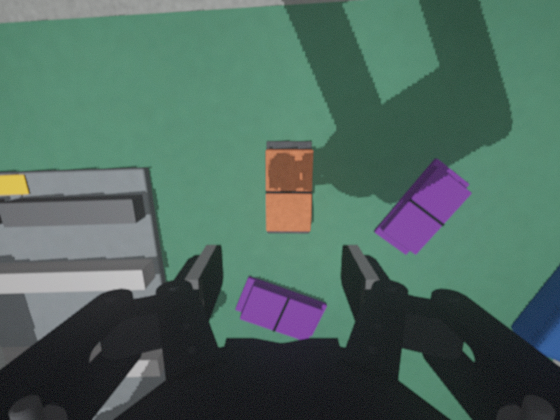

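Emit:
{"fn": "play_rows", "kwargs": {
  "moves": [0,0,0.03,0,0,0,0.3,0,0,0.03,0,0,0,0.3,0,0,0.03,0,0,0,0.3,0,0,0,0,0,0,0.3,0,0,0,0,0,0,0.3,0,0,0,0,0,0,0.3]
}}

```text
time: 1.8
tool_pos: [0.4467, 0.3597, 0.0633]
ee_rot: [3.14, 0.002, 3.091]
force: [-0.1, 0.0, 0.8]
finger_gap: 0.0598
finger_force: 0.0
```

Run:
```python
from h import *
go(.445,.3567,.006,np.pi-.053)
```

```text
t 1.8 pos [0.4467 0.3597 0.0633] rpy [3.140e+00 2.000e-03 3.091e+00] gap 0.0598 F [-0.1  0.   0.8]
turn [0.002 0.002 0.003] then shift [ 0.0015 -0.003   0.0573]
```

Emit:
{"fn": "play_rows", "kwargs": {
  "moves": [0.0015,-0.003,0.02,0,0,0,0.3,0,0,0.02,0,0,0,0.3,0,0,0.014,0,0,0,0.3,0,0,0.003,0,0,0,0.3,0,0,0,0,0,0,0.3,0,0,0,0,0,0,0.7,0,0,0,0,0,0,0.7,0,0,0,0,0,0,0.7,0,0,0,0,0,0,0.7]
}}

```text
time: 2.7
tool_pos: [0.4458, 0.3567, 0.0066]
ee_rot: [3.14, 0.003, 3.091]
force: [-0.8, -0.3, 6.2]
finger_gap: 0.0408
finger_force: 65.7
```

Emit:
{"fn": "play_rows", "kwargs": {
  "moves": [0,0,-0.03,0,0,0,0.7,0,0,-0.04,0,0,0,0.7,0,0,-0.04,0,0,0.018,0.7,0,0,-0.04,0,0,0.018,0.7,0,-0.04,0,0,0,0,0.7,0,-0.04,0,0,0,0,0.7,0,-0.04,0,0,0,0,0.7,0,-0.04,0,0,0,0,0.7,0,-0.04,0,0,0,0,0.7,0,-0.04,0,0,0,0,0.7]
}}

```text
time: 3.7
tool_pos: [0.4231, 0.1152, 0.155]
ee_rot: [3.141, 0.001, 3.055]
force: [1.0, 0.0, -1.7]
finger_gap: 0.0405
finger_force: 61.7
```

Emit:
{"fn": "play_rows", "kwargs": {
  "moves": [0,-0.04,0,0,0,0,0.7,-0.02,-0.04,0,0,0,0,0.7,-0.04,-0.02,0,0,0,0,0.7,-0.03,0,0,0,0,0,0.7,0,0,0,0,0,0,0.7,0,0,0,0,0,0,0.7,0,0,0,0,0,0,0.7]
}}

```text
time: 4.4
tool_pos: [0.5033, 0.0096, 0.1542]
ee_rot: [3.142, -0.001, 3.055]
force: [0.1, -0.2, -0.7]
finger_gap: 0.0404
finger_force: 61.7
```

Run:
```python
from h import *
go(.5588,.011,.07,np.pi-.018)
```

```text
t 4.4 pos [0.5033 0.0096 0.1542] rpy [ 3.142e+00 -1.000e-03  3.055e+00] gap 0.0404 F [ 0.1 -0.2 -0.7]
turn [ 0.    -0.001 -0.068] then shift [-0.0554  0.0024  0.0842]
```

Emit:
{"fn": "play_rows", "kwargs": {
  "moves": [0,0,0,0,0,-0.068,0.7,-0.03,0.002,0,0,0,0,0.7,-0.025,0,0,0,0,0,0.7,0,0,0.03,0,0,0,0.7,0,0,0,0,0,0,0.7,0,0,0,0,0,0,0.7]
}}

```text
time: 5.0
tool_pos: [0.5576, 0.0108, 0.1238]
ee_rot: [3.141, -0.003, 3.124]
force: [0.6, 0.7, -0.9]
finger_gap: 0.0406
finger_force: 61.7
```

Run:
```python
from h import *
go(.5588,.011,.063,np.pi-.018)
cv2.imwrite("pics/w2.png",robot.snapshot("wrist"))
for p in[(.61,.056,.09),(.503,.056,.09),(.61,-.048,.088),(.503,-.048,.088)]: print(w2px("wrist",p).round())
```

```text
t 5.0 pos [0.5576 0.0108 0.1238] rpy [ 3.141e+00 -3.000e-03  3.124e+00] gap 0.0406 F [ 0.6  0.7 -0.9]
turn [ 0.    -0.003  0.   ] then shift [-0.0012  0.0002  0.0608]
[353. 311.]
[362. 144.]
[195. 311.]
[177. 147.]
```

View pics/w2.png

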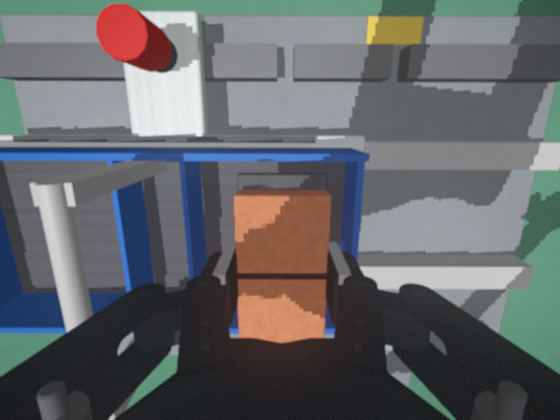

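Emit:
{"fn": "play_rows", "kwargs": {
  "moves": [0,-0.004,0.02,0,0,0,0.7,0,0,0.02,0,0,0,0.7,0,0,0.015,0,0,0,0.7,0,0,0.004,0,0,0,0.7,0,0,0,0,0,0,0.7,0,0,0,0,0,0,0.7]
}}

```text
time: 5.65
tool_pos: [0.56, 0.0061, 0.0664]
ee_rot: [-3.141, 0.002, 3.123]
force: [0.1, -0.4, -0.4]
finger_gap: 0.0405
finger_force: 61.8
```

Emit:
{"fn": "play_rows", "kwargs": {
  "moves": [0,0,0.003,0,0,0,0.7,0,0,0,0,0,0,0.41,0,0,0,0,0,0,0.41,0,0,0,0,0,0,0.41,0,0,-0.03,0,0,0,0.41,0,0,-0.04,0,0,0,0.3,0,0,-0.04,0,0,0,0.3,0,0,-0.04,0,0,0,0.3,0,0,0,0,0,0,0.3,0,0,0,0,0,0,0.3]
}}

```text
time: 6.65
tool_pos: [0.5601, 0.006, 0.2139]
ee_rot: [-3.141, 0.003, 3.123]
force: [0.2, 0.8, -1.4]
finger_gap: 0.0598
finger_force: 0.0
```

Run:
```python
from h import *
pads(); go(.4434,-.3476,.22,np.pi-.134)
```

```text
pad [118.7 113.7] [0.9628 0.5464] [0.061, 0.03] -1.282
pad [ 89.6 133.9] [0.8971 0.6471] [0.145, 0.108] -0.041
pad [126.2 125.3] [0.927  0.5238] [0.092, 0.04] -0.789
pad [128.1 145. ] [0.8523 0.5102] [0.045, 0.049] 0.804
pad [ 82.9 158.5] [0.8013 0.6544] [0.045, 0.076] 1.443
pad [206.6 206. ] [0.6449 0.2347] [0.03, 0.04] 0.664
pad [393.9 227.7] [ 0.5794 -0.382 ] [0.077, 0.042] -0.114
pad [275.1 236.8] [0.5447 0.0064] [0.039, 0.039] 0.008
pad [384.9 269.7] [ 0.4434 -0.3476] [0.078, 0.042] -0.134
t 6.7 pos [0.559  0.0062 0.2121] rpy [-3.142  0.     3.123] gap 0.0599 F [-0.5  0.9 -0.7]
turn [-0.     0.     0.115] then shift [ 0.0673 -0.366  -0.0079]
```

Emit:
{"fn": "play_rows", "kwargs": {
  "moves": [0,0,0,0,0,0.115,0.3,0.0075,-0.0407,0,0,0,0,0.3,0.0075,-0.0407,0,0,0,0,0.3,0.0075,-0.0407,0,0,0,0,0.3,0.0075,-0.0407,0,0,0,0,0.3,0.0075,-0.0407,0,0,0,0,0.3,0.0075,-0.0407,0.02,0,0,0,0.3,0.0075,-0.0407,0.03,0,0,0,0.3,0.0075,-0.0407,0.04,0,0,0,0.3,0.0075,-0.0407,0.04,0,0,0,0.3]
}}

```text
time: 7.7
tool_pos: [0.4453, -0.3372, 0.0905]
ee_rot: [3.14, -0.002, 3.007]
force: [0.6, 0.8, -0.2]
finger_gap: 0.0599
finger_force: 0.0
```

Emit:
{"fn": "play_rows", "kwargs": {
  "moves": [0,0,0.02,0,0,0,0.3,0,0,0,0,0,0,0.3,0,0,0,0,0,0,0.3,0,0,0,0,0,0,0.3]
}}

```text
time: 8.1
tool_pos: [0.4479, -0.3365, 0.0744]
ee_rot: [-3.141, 0.001, 3.009]
force: [0.4, 0.0, 0.4]
finger_gap: 0.0597
finger_force: 0.0
```

Run:
```python
from h import *
go(.4434,-.3476,.006,np.pi-.134)
```

```text
t 8.1 pos [ 0.4479 -0.3365  0.0744] rpy [-3.141e+00  1.000e-03  3.009e+00] gap 0.0597 F [0.4 0.  0.4]
turn [-0.001  0.001  0.001] then shift [ 0.003  -0.0116  0.0684]
```

Emit:
{"fn": "play_rows", "kwargs": {
  "moves": [0.003,-0.0116,0.02,0,0,0,0.3,0,0,0.025,0,0,0,0.3,0,0,0.02,0,0,0,0.3,0,0,0.003,0,0,0,0.3,0,0,0,0,0,0,0.3,0,0,0,0,0,0,0.7,0,0,0,0,0,0,0.7,0,0,0,0,0,0,0.7,0,0,0,0,0,0,0.7]
}}

```text
time: 9.0
tool_pos: [0.4441, -0.349, 0.0077]
ee_rot: [-3.139, 0.003, 3.008]
force: [0.7, 1.0, 8.3]
finger_gap: 0.0407
finger_force: 63.1
```

Run:
```python
from h import *
# right bay inner: tray y=-.066
go(.5564,-.133,.2,np.pi-.018)
```

```text
t 9.0 pos [ 0.4441 -0.349   0.0077] rpy [-3.139e+00  3.000e-03  3.008e+00] gap 0.0407 F [0.7 1.  8.3]
turn [-0.002  0.003 -0.116] then shift [-0.1084  0.218  -0.1923]
```

Emit:
{"fn": "play_rows", "kwargs": {
  "moves": [0,0,-0.03,0,0,0,0.7,0,0,-0.04,0,0,0,0.7,0,0,-0.04,0,0,-0.058,0.7,0,0,-0.04,0,0,-0.058,0.7,-0.02,0.04,0,0,0,0,0.7,-0.02,0.04,0,0,0,0,0.7,-0.02,0.04,0,0,0,0,0.7,-0.02,0.04,0,0,0,0,0.7,-0.02,0.04,0,0,0,0,0.7,-0.008,0.016,0,0,0,0,0.7]
}}

```text
time: 10.0
tool_pos: [0.5555, -0.1301, 0.1558]
ee_rot: [3.141, 0.001, 3.127]
force: [0.0, -0.1, -2.2]
finger_gap: 0.0407
finger_force: 62.1
```

Emit:
{"fn": "play_rows", "kwargs": {
  "moves": [0,0,0.02,0,0,0,0.7,0,0,0,0,0,0,0.7,0,0,0,0,0,0,0.7,0,0,0,0,0,0,0.7]
}}

```text
time: 10.4
tool_pos: [0.5545, -0.1344, 0.1363]
ee_rot: [-3.141, 0.001, 3.123]
force: [0.8, -0.7, -1.2]
finger_gap: 0.0402
finger_force: 62.0
```

Run:
```python
from h import *
go(.5564,-.135,.064,np.pi-.018)
```

```text
t 10.4 pos [ 0.5545 -0.1344  0.1363] rpy [-3.141e+00  1.000e-03  3.123e+00] gap 0.0402 F [ 0.8 -0.7 -1.2]
turn [-0.     0.001 -0.001] then shift [-0.0019 -0.0006  0.0723]
```

Emit:
{"fn": "play_rows", "kwargs": {
  "moves": [-0.002,0,0.02,0,0,0,0.7,0,0,0.025,0,0,0,0.7,0,0,0.02,0,0,0,0.7,0,0,0.006,0,0,0,0.7,0,0,0,0,0,0,0.7,0,0,0,0,0,0,0.7,0,0,0,0,0,0,0.41,0,0,0,0,0,0,0.41,0,0,0,0,0,0,0.41]
}}

```text
time: 11.3
tool_pos: [0.5571, -0.135, 0.0657]
ee_rot: [-3.14, 0.002, 3.124]
force: [-0.8, -5.9, -1.1]
finger_gap: 0.0506
finger_force: 0.0
```

Emit:
{"fn": "play_rows", "kwargs": {
  "moves": [0,0,-0.03,0,0,0,0.41,0,0,-0.04,0,0,0,0.3,0,0,-0.04,0,0,0,0.3,0,0,-0.02,0,0,0,0.3,0,0,0,0,0,0,0.3,0,0,0,0,0,0,0.3]
}}

```text
time: 11.9
tool_pos: [0.5569, -0.1337, 0.1954]
ee_rot: [-3.141, 0.002, 3.124]
force: [-0.4, 0.5, -0.5]
finger_gap: 0.0598
finger_force: 0.0
```

Run:
```python
from h import *
pads(); go(.5794,-.382,.1,np.pi-.114)
```

```text
pad [122.5 114. ] [0.9582 0.5354] [0.074, 0.046] -1.271
pad [ 98.1 120.2] [0.9362 0.6235] [0.069, 0.036] -1.263
pad [139.5 126.7] [0.912  0.4763] [0.034, 0.079] 0.254
pad [ 87.3 145. ] [0.8511 0.6493] [0.099, 0.13] 0.517
pad [121.4 147.8] [0.8541 0.5394] [0.121, 0.06] -1.266
pad [206.6 206.1] [0.6449 0.2347] [0.03, 0.04] 0.664
pad [393.9 227.7] [ 0.5794 -0.382 ] [0.077, 0.042] -0.114
pad [274.  230.3] [0.5671 0.0099] [0.079, 0.043] -0.033
pad [319.2 237.4] [ 0.5478 -0.1385] [0.042, 0.049] -0.012
t 11.95 pos [ 0.5561 -0.1334  0.194 ] rpy [ 3.141 -0.     3.124] gap 0.06 F [ 0.2  0.6 -0.7]
turn [ 0.    -0.     0.096] then shift [-0.0514 -0.2443  0.094 ]
```

Emit:
{"fn": "play_rows", "kwargs": {
  "moves": [0,0,0,0,0,0.096,0.3,-0.0075,-0.0355,0,0,0,0,0.3,-0.0075,-0.0355,0,0,0,0,0.3,-0.0075,-0.0355,0,0,0,0,0.3,-0.0075,-0.0355,0.02,0,0,0,0.3,-0.0075,-0.0355,0.03,0,0,0,0.3,-0.0075,-0.0355,0.03,0,0,0,0.3,-0.0075,-0.0355,0.03,0,0,0,0.3,0,0,0,0,0,0,0.3,0,0,0,0,0,0,0.3]
}}

```text
time: 12.95
tool_pos: [0.5782, -0.3857, 0.0802]
ee_rot: [3.137, -0.006, 3.026]
force: [0.8, -0.1, 1.0]
finger_gap: 0.06
finger_force: 0.0
```

Run:
```python
from h import *
go(.5794,-.382,.006,np.pi-.114)
```

```text
t 12.95 pos [ 0.5782 -0.3857  0.0802] rpy [ 3.137 -0.006  3.026] gap 0.06 F [ 0.8 -0.1  1. ]
turn [ 0.004 -0.006 -0.001] then shift [-0.0008  0.0038  0.0742]
```

Emit:
{"fn": "play_rows", "kwargs": {
  "moves": [-0.001,0.002,0.025,0,0,0,0.3,0,0,0.025,0,0,0,0.3,0,0,0.02,0,0,0,0.3,0,0,0.003,0,0,0,0.3,0,0,0,0,0,0,0.3,0,0,0,0,0,0,0.7,0,0,0,0,0,0,0.7,0,0,0,0,0,0,0.7,0,0,0,0,0,0,0.7]
}}

```text
time: 13.85
tool_pos: [0.5832, -0.3856, 0.0143]
ee_rot: [-3.14, 0.004, 3.028]
force: [0.3, 2.4, 7.8]
finger_gap: 0.0405
finger_force: 62.2
```

Run:
```python
from h import *
go(.5564,-.138,.17,np.pi-.018)
```

```text
t 13.85 pos [ 0.5832 -0.3856  0.0143] rpy [-3.14   0.004  3.028] gap 0.0405 F [0.3 2.4 7.8]
turn [-0.002  0.003 -0.096] then shift [ 0.0312  0.2471 -0.1557]
```

Emit:
{"fn": "play_rows", "kwargs": {
  "moves": [0,0,0,0,0,0,0.3,0,0,0,0,0,0,0.3,0,0,0,0,0,0,0.3,0,0,0,0,0,0,0.3]
}}

```text
time: 14.25
tool_pos: [0.5814, -0.3847, 0.0112]
ee_rot: [3.141, -0.0, 3.028]
force: [-0.6, 0.3, 0.9]
finger_gap: 0.0598
finger_force: 0.0
```

Emit:
{"fn": "play_rows", "kwargs": {
  "moves": [0.002,0.003,0.004,0,0,0,0.3,0,0,0,0,0,0,0.3,0,0,0,0,0,0,0.3]
}}

```text
time: 14.55
tool_pos: [0.5796, -0.3812, 0.0069]
ee_rot: [3.141, -0.001, 3.028]
force: [-1.0, -0.6, 0.2]
finger_gap: 0.0594
finger_force: 0.0
```

Emit:
{"fn": "play_rows", "kwargs": {
  "moves": [0,0,0,0,0,0,0.7,0,0,0,0,0,0,0.7,0,0,0,0,0,0,0.7,0,0,0,0,0,0,0.7]
}}

```text
time: 14.95
tool_pos: [0.5803, -0.3819, 0.008]
ee_rot: [-3.141, 0.001, 3.028]
force: [-0.1, -1.4, 1.9]
finger_gap: 0.0407
finger_force: 63.4
```

Emit:
{"fn": "play_rows", "kwargs": {
  "moves": [0,0,-0.03,0,0,0,0.7,0,0,-0.04,0,0,0,0.7,0,0,-0.04,0,0,-0.048,0.7,0,0,-0.04,0,0,-0.048,0.7,0.004,0.04,0,0,0,0,0.7,0.005,0.04,0,0,0,0,0.7,0.005,0.04,0,0,0,0,0.7,0.005,0.04,0,0,0,0,0.7,0.005,0.04,0,0,0,0,0.7,0.004,0.04,0,0,0,0,0.7]
}}

```text
time: 15.95
tool_pos: [0.5551, -0.1392, 0.1566]
ee_rot: [3.141, -0.001, 3.124]
force: [1.0, 0.1, -2.3]
finger_gap: 0.041
finger_force: 62.9
```

Emit:
{"fn": "play_rows", "kwargs": {
  "moves": [0,0,0,0,0,0,0.7,0,0,0.02,0,0,0,0.7,0,0,0,0,0,0,0.7,0,0,0,0,0,0,0.7,0,0,0,0,0,0,0.7]
}}

```text
time: 16.45
tool_pos: [0.5564, -0.1418, 0.1379]
ee_rot: [-3.141, 0.0, 3.123]
force: [-0.8, -0.7, -2.0]
finger_gap: 0.041
finger_force: 62.8
```

Run:
```python
from h import *
go(.5564,-.138,.082,np.pi-.018)
```

```text
t 16.45 pos [ 0.5564 -0.1418  0.1379] rpy [-3.141  0.     3.123] gap 0.041 F [-0.8 -0.7 -2. ]
turn [-0.     0.    -0.001] then shift [0.0001 0.0038 0.0559]
```

Emit:
{"fn": "play_rows", "kwargs": {
  "moves": [0,0.004,0.02,0,0,0,0.7,0,0,0.02,0,0,0,0.7,0,0,0.01,0,0,0,0.7,0,0,0.004,0,0,0,0.7,0,0,0,0,0,0,0.7,0,0,0,0,0,0,0.7]
}}

```text
time: 17.05
tool_pos: [0.557, -0.1375, 0.0845]
ee_rot: [-3.141, 0.001, 3.124]
force: [0.1, 0.8, -2.0]
finger_gap: 0.0405
finger_force: 62.9
```

Emit:
{"fn": "play_rows", "kwargs": {
  "moves": [0,0,0,0,0,0,0.41,0,0,0,0,0,0,0.41,0,0,0,0,0,0,0.41,0,0,-0.03,0,0,0,0.41,0,0,-0.04,0,0,0,0.3,0,0,-0.04,0,0,0,0.3,0,0,-0.02,0,0,0,0.3,0.02,0,0,0,0,0,0.3,0.04,0,0,0,0,0,0.3]
}}

```text
time: 17.95
tool_pos: [0.4978, -0.1365, 0.2154]
ee_rot: [-3.14, 0.004, 3.125]
force: [-0.9, 0.6, 0.0]
finger_gap: 0.0601
finger_force: 0.0
```

Emit:
{"fn": "play_rows", "kwargs": {
  "moves": [0.04,0.01,0,0,0,0,0.3,0.04,0.02,0,0,0,0,0.3,0,0.04,0,0,0,0,0.3,0,0,0,0,0,0,0.3,0,0,0,0,0,0,0.3,0,0,0,0,0,0,0.3,0,0,0,0,0,0,0.3]
}}

```text
time: 18.65
tool_pos: [0.4179, -0.0654, 0.2136]
ee_rot: [-3.141, -0.0, 3.123]
force: [-0.1, 0.4, -0.7]
finger_gap: 0.0595
finger_force: 0.0
```

Run:
```python
from h import *
go(.445,-.066,.15,np.pi-.018); print(w2px("wrist",[.4445,-.0655,.09]))
a=robot.snapshot("wrist"); b=robot.snapshot("top"); c=robot.snapshot("scene"); cv2.imwrite("pics/t3raw.png",b)
b=cv2.resize(b[135:285,200:345],None,fx=3,fy=3,interpolation=cv2.INTER_CUBIC)
can=np.zeros((600,800,3),np.uint8); can[:288,:384]=cv2.resize(a,(384,288)); can[:288,390:774]=cv2.resize(c,(384,288)); can[:288]=can[:288]; 
can=np.zeros((600,800,3),np.uint8); can[:450,:435]=b; can[:270,440:800]=cv2.resize(a,(360,270)); can[275:545,440:800]=cv2.resize(c,(360,270))
cv2.imwrite("pics/c3.png",can); cv2.imwrite("pics/w3raw.png",a)
```

```text
t 18.65 pos [ 0.4179 -0.0654  0.2136] rpy [-3.141 -0.     3.123] gap 0.0595 F [-0.1  0.4 -0.7]
turn [-0.    -0.    -0.001] then shift [-0.0271 -0.0001  0.0636]
[282.62958491 229.16570016]
```

View pics/c3.png

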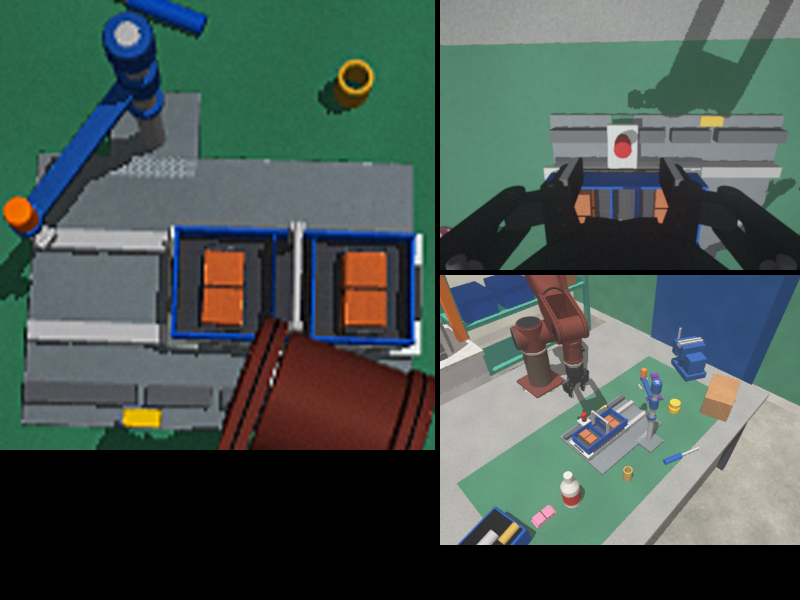

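Run:
```python
from h import *
im=cv2.imread("pics/scene0raw.png")[195:245,195:255]; h=cv2.cvtColor(im,cv2.COLOR_BGR2HSV)
m=cv2.inRange(h,(0,170,80),(4,255,255))|cv2.inRange(h,(172,170,80),(180,255,255)); n,l,s,c=cv2.connectedComponentsWithStats(m)
for i in range(1,n):
    if s[i,4]>20: print(s[i][:4]+[195,195,0,0],c[i]+195)
for z in(.05,.06,.07,.08,.09,.1): print(z,w2px("scene",[.4445,-.065,z]).round(1))
go(.445,-.0645,.1,np.pi-.018)
```

```text
[220 214   7   5] [222.62068966 216.        ]
0.05 [223.8 225.8]
0.06 [223.6 223.7]
0.07 [223.4 221.5]
0.08 [223.1 219.3]
0.09 [222.9 217.1]
0.1 [222.7 214.8]
t 18.8 pos [ 0.4177 -0.0652  0.2133] rpy [ 3.142e+00 -1.000e-03  3.123e+00] gap 0.0595 F [0.1 0.  0.3]
turn [ 0.    -0.001 -0.001] then shift [-0.0273  0.0012  0.1133]
```

Emit:
{"fn": "play_rows", "kwargs": {
  "moves": [-0.027,0.001,0.03,0,0,0,0.3,0,0,0.04,0,0,0,0.3,0,0,0.04,0,0,0,0.3,0,0,0.025,0,0,0,0.3,0,0,0.002,0,0,0,0.3,0,0,0,0,0,0,0.3,0,0,0,0,0,0,0.3]
}}

```text
time: 19.5
tool_pos: [0.446, -0.0647, 0.0782]
ee_rot: [-3.141, 0.003, 3.124]
force: [1.3, -0.2, -0.3]
finger_gap: 0.0597
finger_force: 0.0
```

Emit:
{"fn": "play_rows", "kwargs": {
  "moves": [0,0,0,0,0,0,0.9,0,0,0,0,0,0,0.9,0,0,0,0,0,0,0.9,0,0,0,0,0,0,0.9,0,0,0,0,0,0,0.9,0,0,0,0,0,0,0.9]
}}

```text
time: 20.1
tool_pos: [0.4456, -0.0645, 0.078]
ee_rot: [-3.141, 0.002, 3.124]
force: [-1.2, 0.3, 6.2]
finger_gap: 0.0242
finger_force: 58.5
```

Emit:
{"fn": "play_rows", "kwargs": {
  "moves": [0,0,-0.008,0,0,0,0.9,0,0,-0.008,0,0,0,0.9,0,0,-0.002,0,0,0,0.9,0,0,0,0,0,0,0.9,0,0,0,0,0,0,0.9]
}}

```text
time: 20.6
tool_pos: [0.4454, -0.0642, 0.0945]
ee_rot: [-3.141, 0.003, 3.124]
force: [6.2, -1.4, -9.5]
finger_gap: 0.024
finger_force: 59.3
```

Emit:
{"fn": "play_rows", "kwargs": {
  "moves": [0,0.008,0,0,0,0,0.9,0,0.016,0,0,0,0,0.9,0,0.018,0,0,0,0,0.9,0,0.018,0,0,0,0,0.9,0,0.018,0,0,0,0,0.9,0,0.018,0,0,0,0,0.9,0,0.018,0,0,0,0,0.9,0,0.018,0,0,0,0,0.9,0,0.016,0,0,0,0,0.9,0,0.008,0,0,0,0,0.9]
}}

```text
time: 21.6
tool_pos: [0.4487, 0.0928, 0.0946]
ee_rot: [3.142, 0.004, 3.125]
force: [8.7, -2.1, -9.2]
finger_gap: 0.0244
finger_force: 60.2
```

Emit:
{"fn": "play_rows", "kwargs": {
  "moves": [0,0,0,0,0,0,0.9,0,0,0,0,0,0,0.9,0,0,0,0,0,0,0.9]
}}

```text
time: 21.9
tool_pos: [0.4487, 0.092, 0.0946]
ee_rot: [3.141, 0.004, 3.124]
force: [7.9, 1.1, -10.0]
finger_gap: 0.0244
finger_force: 60.3
```

Run:
```python
from h import *
go(.4456+.0029,-.0645+.16,.0945,np.pi-.018)
```

```text
t 21.9 pos [0.4487 0.092  0.0946] rpy [3.141 0.004 3.124] gap 0.0244 F [  7.9   1.1 -10. ]
turn [0.    0.004 0.   ] then shift [0.0003 0.0034 0.0001]
```

Emit:
{"fn": "play_rows", "kwargs": {
  "moves": [0,0.0035,0,0,0,0,0.9,0,0,0,0,0,0,0.9,0,0,0.008,0,0,0,0.9,0,0,0.008,0,0,0,0.9,0,0,0,0,0,0,0.9,0,0,0,0,0,0,0.9]
}}

```text
time: 22.5
tool_pos: [0.4488, 0.0954, 0.0786]
ee_rot: [3.141, 0.003, 3.124]
force: [7.0, -0.3, -6.9]
finger_gap: 0.0239
finger_force: 60.7
```

Emit:
{"fn": "play_rows", "kwargs": {
  "moves": [0,0,0.001,0,0,0,0.9,0,0,0,0,0,0,0.3,0,0,0,0,0,0,0.3,0,0,0,0,0,0,0.3,0,0,0,0,0,0,0.3,0,0,-0.04,0,0,0,0.3,0.01,0,-0.04,0,0,0,0.3,0.02,0,-0.04,0,0,0,0.3,0.02,0,0,0,0,0,0.3,0,0,0,0,0,0,0.3]
}}

```text
time: 23.5
tool_pos: [0.3967, 0.0965, 0.1986]
ee_rot: [3.141, 0.002, 3.124]
force: [-0.4, -0.1, -0.1]
finger_gap: 0.0596
finger_force: 0.0
```

Run:
```python
from h import *
go(.445,.093,.15,np.pi-.018)
a=robot.snapshot("wrist"); b=robot.snapshot("top"); c=robot.snapshot("scene"); cv2.imwrite("pics/t4raw.png",b); cv2.imwrite("pics/s4raw.png",c)
b=cv2.resize(b[135:285,180:330],None,fx=3,fy=3,interpolation=cv2.INTER_CUBIC)
can=np.zeros((600,800,3),np.uint8); can[:450,:450]=b; can[:262,452:800]=cv2.resize(a,(348,262)); can[275:595,452:772]=cv2.resize(c[130:290,200:360],(320,320))
cv2.imwrite("pics/c4.png",can); print(w2px("wrist",[.448,.0955,.096]))
```

```text
t 23.5 pos [0.3967 0.0965 0.1986] rpy [3.141e+00 2.000e-03 3.124e+00] gap 0.0596 F [-0.4 -0.1 -0.1]
turn [0.    0.002 0.001] then shift [-0.0484 -0.0026  0.0486]
[282.39656139 264.46603985]
```

View pics/c4.png

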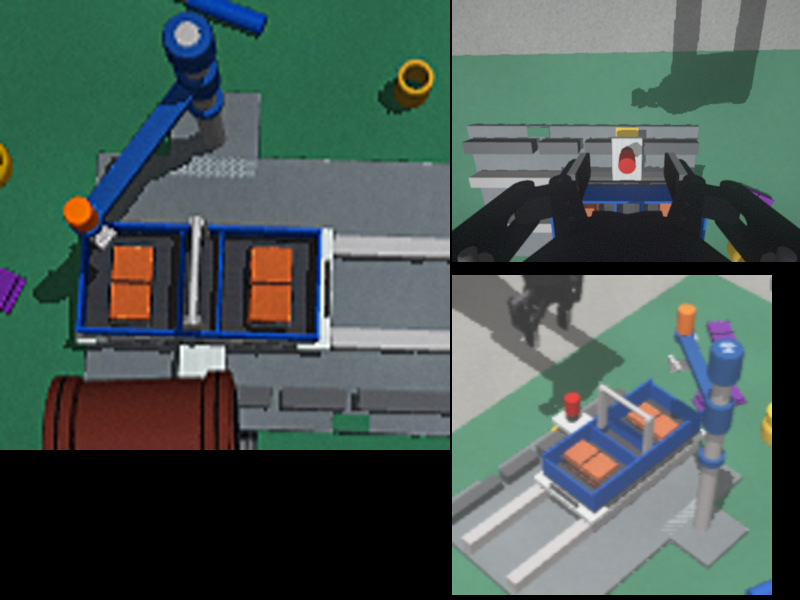

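Emit:
{"fn": "play_rows", "kwargs": {
  "moves": [0,0,-0.04,0,0,0.148,0.3,0,0,-0.05,0,0,0.148,0.3,0,0,-0.05,0,0,0.148,0.3,0,0,-0.05,0,0,0.148,0.3,-0.022,0.037,0,0,0,0,0.3,-0.022,0.037,0,0,0,0,0.3,-0.022,0.037,0,0,0,0,0.3,-0.022,0.037,0,0,0,0,0.3,-0.022,0.037,0,0,0,0,0.3,0,0,0,0,0,0,0.3]
}}

```text
time: 24.65
tool_pos: [0.5971, 0.1862, 0.38]
ee_rot: [-3.136, -0.007, 2.532]
force: [-1.4, -0.1, -0.7]
finger_gap: 0.06
finger_force: 0.0
```

Emit:
{"fn": "play_rows", "kwargs": {
  "moves": [0,0,0,0,0,0,0.3,0,0,0,0,0,0,0.3,0,0,0,0,0,0,0.3]
}}

```text
time: 24.95
tool_pos: [0.5931, 0.1846, 0.3883]
ee_rot: [3.141, 0.001, 2.532]
force: [0.4, 0.0, 0.7]
finger_gap: 0.0599
finger_force: 0.0
```

Run:
```python
from h import *
go(.594,.186,.287,2.534)
cv2.imwrite("pics/w5.png",robot.snapshot("wrist")); print(w2px("wrist",[.594,.186,.308]))
```

```text
t 24.95 pos [0.5931 0.1846 0.3883] rpy [3.141e+00 1.000e-03 2.532e+00] gap 0.0599 F [0.4 0.  0.7]
turn [ 0.001  0.001 -0.002] then shift [1.000e-04 1.700e-03 1.013e-01]
[284.19076195 214.93547664]
```

View pics/w5.png

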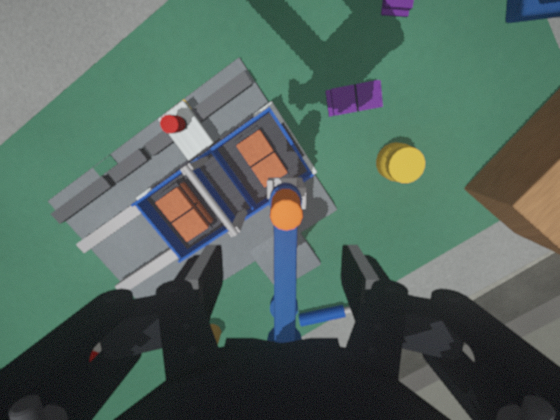

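Emit:
{"fn": "play_rows", "kwargs": {
  "moves": [0.003,0.0035,0.03,0,0,0,0.3,0,0,0.03,0,0,0,0.3,0,0,0.03,0,0,0,0.3,0,0,0.01,0,0,0,0.3,0,0,0,0,0,0,0.3,0,0,0,0,0,0,0.3]
}}

```text
time: 25.6
tool_pos: [0.5936, 0.1895, 0.2897]
ee_rot: [3.14, 0.002, 2.532]
force: [0.5, -0.3, 0.5]
finger_gap: 0.0599
finger_force: 0.0
```

Emit:
{"fn": "play_rows", "kwargs": {
  "moves": [0,0,0,0,0,0,0.9,0,0,0,0,0,0,0.9,0,0,0,0,0,0,0.9,0,0,0,0,0,0,0.9,0,0,0,0,0,0,0.9,0,0,0,0,0,0,0.9]
}}

```text
time: 26.2
tool_pos: [0.5938, 0.1897, 0.2894]
ee_rot: [3.14, 0.002, 2.532]
force: [-1.0, -0.9, 5.5]
finger_gap: 0.0243
finger_force: 58.7
```

Emit:
{"fn": "play_rows", "kwargs": {
  "moves": [0,0,0.015,0,0,0,0.9,0,0,0.015,0,0,0,0.9,0,0,0.015,0,0,0,0.9,0,0,0.015,0,0,0,0.9,0,0,0.013,0,0,0,0.9,0,0,0,0,0,0,0.9,0,0,0,0,0,0,0.9]
}}

```text
time: 26.9
tool_pos: [0.5944, 0.1906, 0.2189]
ee_rot: [3.137, 0.003, 2.532]
force: [-6.3, 1.5, 18.7]
finger_gap: 0.0243
finger_force: 60.2
```

Run:
```python
from h import *
s=robot.get_state(); p=s["tool_pos"]; y=s["ee_rot"][2]; print(p)
post=np.array([.7333,.0878]); d=np.array(p[:2])-post; r=np.hypot(*d); a=np.arctan2(d[1],d[0]); aend=np.pi-.018
print(r,a,"swing",aend-a); N=8; da=(aend-a)/N
# rows: shift in tool axes then turn
yaw=y; prev=np.array(p[:2])
for i in range(1,N+1):
    q=post+r*np.array([np.cos(a+i*da),np.sin(a+i*da)]); dl=R.from_euler("xyz",[np.pi,0,yaw]).inv().apply([*(q-prev),0]); print(dl.round(4),q.round(4),"turn",round(-da,4)); yaw+=da; prev=q
c=robot.snapshot("scene")[110:290,190:370]; cv2.imwrite("pics/s6.png",cv2.resize(c,(540,540),interpolation=cv2.INTER_CUBIC))
```

```text
[0.59440461 0.19055761 0.21889104]
0.17277458105877583 2.5046385367202113 swing 0.618954116869582
[-0.0002 -0.0134 -0.    ] [0.5869 0.1795] turn -0.0774
[-0.0002 -0.0134 -0.    ] [0.5802 0.1679] turn -0.0774
[-0.0002 -0.0134 -0.    ] [0.5745 0.1559] turn -0.0774
[-0.0002 -0.0134 -0.    ] [0.5697 0.1434] turn -0.0774
[-0.0002 -0.0134 -0.    ] [0.5659 0.1306] turn -0.0774
[-0.0002 -0.0134 -0.    ] [0.5631 0.1175] turn -0.0774
[-0.0002 -0.0134 -0.    ] [0.5613 0.1043] turn -0.0774
[-0.0002 -0.0134 -0.    ] [0.5606 0.0909] turn -0.0774
```

View pics/s6.png

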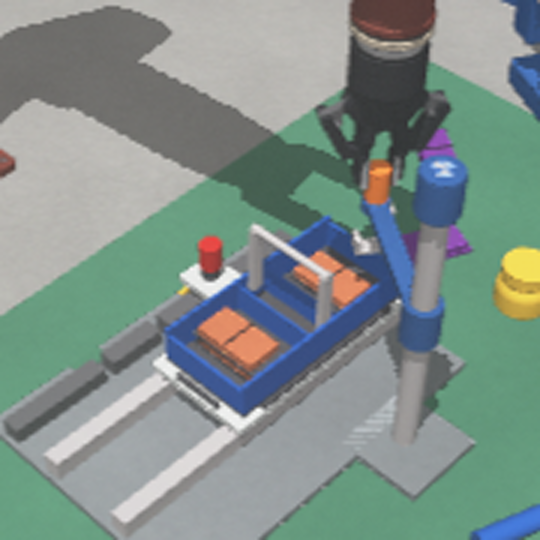

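Emit:
{"fn": "play_rows", "kwargs": {
  "moves": [0,-0.007,0,0,0,-0.04,0.9,0,-0.0134,0,0,0,-0.0774,0.9,0,-0.0134,0,0,0,-0.0774,0.9,0,-0.0134,0,0,0,-0.0774,0.9,0,-0.0134,0,0,0,-0.0774,0.9,0,-0.0134,0,0,0,-0.0774,0.9,0,0,0,0,0,0,0.9,0,0,0,0,0,0,0.9]
}}

```text
time: 27.75
tool_pos: [0.5648, 0.1226, 0.2198]
ee_rot: [3.139, 0.008, 2.958]
force: [-2.0, -0.8, 18.1]
finger_gap: 0.0243
finger_force: 60.2
```

Run:
```python
from h import *
go(.5607,.093,.2189,np.pi-.018)
```

```text
t 27.75 pos [0.5648 0.1226 0.2198] rpy [3.139 0.008 2.958] gap 0.0243 F [-2.  -0.8 18.1]
turn [ 0.001  0.008 -0.165] then shift [ 0.0036 -0.0297  0.0009]
```

Emit:
{"fn": "play_rows", "kwargs": {
  "moves": [0,-0.01,0,0,0,-0.055,0.9,0,-0.01,0,0,0,-0.055,0.9,0,-0.009,0,0,0,-0.055,0.9,0,0,0,0,0,0,0.9,0,0,0,0,0,0,0.9]
}}

```text
time: 28.25
tool_pos: [0.5616, 0.0939, 0.2199]
ee_rot: [3.141, 0.009, 3.123]
force: [-1.1, -0.4, 18.6]
finger_gap: 0.0242
finger_force: 60.2
```

Run:
```python
from h import *
c=robot.snapshot("scene")[140:270,190:350]; cv2.imwrite("pics/s7.png",cv2.resize(c,(640,520),interpolation=cv2.INTER_CUBIC))
```

```text
(no output)
```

View pics/s7.png

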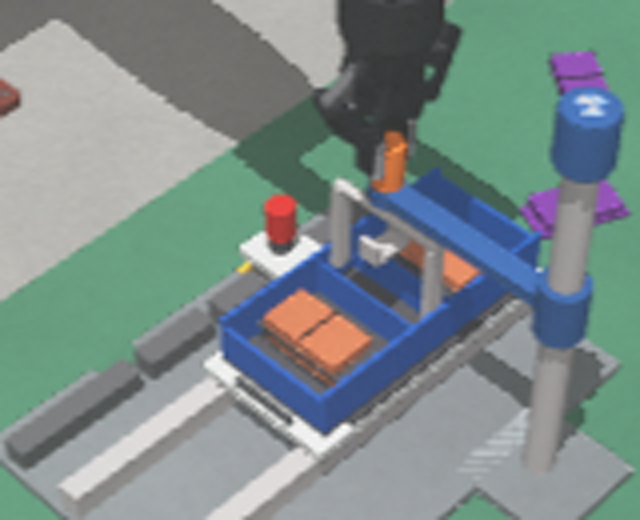

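Emit:
{"fn": "play_rows", "kwargs": {
  "moves": [0,0,-0.006,0,0,0,0.9,0,0,-0.008,0,0,0,0.9,0,0,-0.008,0,0,0,0.9,0,0,-0.006,0,0,0,0.9,0,0,-0.005,0,0,0,0.9,0,0,-0.006,0,0,0,0.9,0,0,-0.008,0,0,0,0.9,0,0,-0.008,0,0,0,0.9,0,0,-0.008,0,0,0,0.9,0,0,-0.005,0,0,0,0.9]
}}

```text
time: 29.3
tool_pos: [0.5614, 0.094, 0.2857]
ee_rot: [3.141, 0.009, 3.124]
force: [6.8, 0.1, 4.3]
finger_gap: 0.024
finger_force: 60.1
```

Emit:
{"fn": "play_rows", "kwargs": {
  "moves": [0,0,-0.002,0,0,0,0.9,0,0,0,0,0,0,0.9,0,0,0,0,0,0,0.9]
}}

```text
time: 29.6
tool_pos: [0.5614, 0.0939, 0.2874]
ee_rot: [3.141, 0.009, 3.123]
force: [6.6, -0.6, 4.3]
finger_gap: 0.0238
finger_force: 60.1
```

Emit:
{"fn": "play_rows", "kwargs": {
  "moves": [0,0,-0.001,0,0,0,0.9,0,0,0,0,0,0,0.6,0,0,0,0,0,0,0.5,0,0,0,0,0,0,0.4,0,0,0,0,0,0,0.35,0,0,-0.02,0,0,0,0.35,0,0,-0.04,0,0,0,0.35,0,0,-0.04,0,0,0,0.35,0.02,0,0,0,0,0,0.35,0.04,0,0,0,0,0,0.35]
}}

```text
time: 30.6
tool_pos: [0.4994, 0.0949, 0.3863]
ee_rot: [3.142, 0.002, 3.123]
force: [-0.3, -0.5, 0.4]
finger_gap: 0.0559
finger_force: 0.0
```

Emit:
{"fn": "play_rows", "kwargs": {
  "moves": [0.04,0,0,0,0,0,0.35,0.04,0,0,0,0,0,0.35,0.03,0,0,0,0,0,0.35,0,0,0,0,0,0,0.35,0,0,0,0,0,0,0.35,0,0,0,0,0,0,0.35]
}}

```text
time: 31.2
tool_pos: [0.3891, 0.0971, 0.3853]
ee_rot: [-3.142, -0.0, 3.124]
force: [0.9, -0.1, 0.2]
finger_gap: 0.0554
finger_force: 0.0
```

Run:
```python
from h import *
c=robot.snapshot("scene")[120:270,190:350]; c=cv2.resize(c,(480,450),interpolation=cv2.INTER_CUBIC)
a=cv2.resize(robot.snapshot("wrist"),(320,240)); can=np.zeros((450,800,3),np.uint8); can[:,:480]=c; can[:240,480:]=a
cv2.imwrite("pics/s8.png",can); go(.4485,.0955,.25,np.pi-.018)
```

```text
t 31.3 pos [0.3892 0.097  0.3851] rpy [-3.141e+00 -1.000e-03  3.124e+00] gap 0.0556 F [0.2 0.1 0.5]
turn [-0.    -0.001 -0.   ] then shift [-0.0593 -0.0004  0.1351]
```

View pics/s8.png

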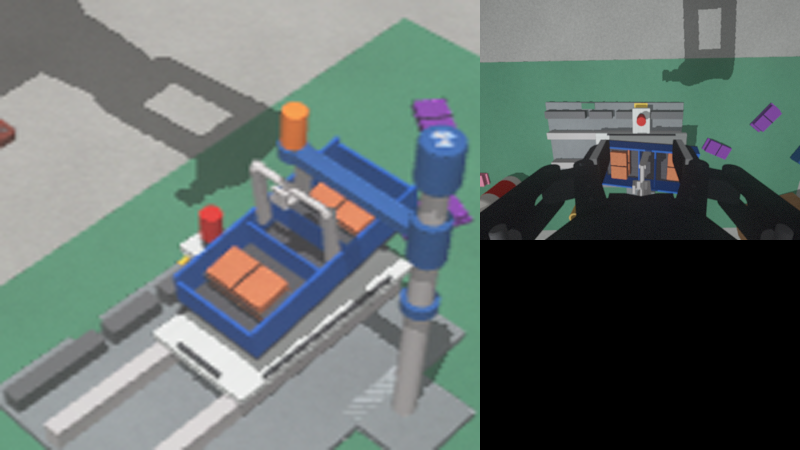

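Emit:
{"fn": "play_rows", "kwargs": {
  "moves": [-0.02,-0.001,0.04,0,0,0,0.35,-0.02,0,0.04,0,0,0,0.35,-0.016,0,0.04,0,0,0,0.35,0,0,0.04,0,0,0,0.35,0,0,0,0,0,0,0.35,0,0,0,0,0,0,0.35,0,0,0,0,0,0,0.35,0,0,0,0,0,0,0.35]
}}

```text
time: 32.1
tool_pos: [0.4461, 0.0952, 0.2282]
ee_rot: [3.141, 0.005, 3.124]
force: [-0.2, 0.6, -0.6]
finger_gap: 0.0553
finger_force: 0.0
```

Run:
```python
from h import *
go(.4458,.0955,.0785,np.pi-.018)
```

```text
t 32.1 pos [0.4461 0.0952 0.2282] rpy [3.141 0.005 3.124] gap 0.0553 F [-0.2  0.6 -0.6]
turn [0.    0.005 0.   ] then shift [0.0003 0.0003 0.1497]
```

Emit:
{"fn": "play_rows", "kwargs": {
  "moves": [0,0,0.03,0,0,0,0.35,0,0,0.03,0,0,0,0.35,0,0,0.03,0,0,0,0.35,0,0,0.03,0,0,0,0.35,0,0,0.02,0,0,0,0.35,0,0,0.009,0,0,0,0.35,0,0,0,0,0,0,0.35,0,0,0,0,0,0,0.35]
}}

```text
time: 32.9
tool_pos: [0.4458, 0.0952, 0.0781]
ee_rot: [3.141, 0.003, 3.124]
force: [0.9, -0.9, -0.5]
finger_gap: 0.0554
finger_force: 0.0
```

Emit:
{"fn": "play_rows", "kwargs": {
  "moves": [0,0,0,0,0,0,0.9,0,0,0,0,0,0,0.9,0,0,0,0,0,0,0.9,0,0,0,0,0,0,0.9,0,0,0,0,0,0,0.9]
}}

```text
time: 33.4
tool_pos: [0.4456, 0.0952, 0.078]
ee_rot: [3.141, 0.002, 3.124]
force: [-1.5, 0.2, 6.2]
finger_gap: 0.0242
finger_force: 58.5
```

Emit:
{"fn": "play_rows", "kwargs": {
  "moves": [0,0,-0.008,0,0,0,0.9,0,0,-0.008,0,0,0,0.9,0,0,-0.002,0,0,0,0.9,0,0,0,0,0,0,0.9,0,0,0,0,0,0,0.9]
}}

```text
time: 33.9
tool_pos: [0.4455, 0.0951, 0.0945]
ee_rot: [3.141, 0.003, 3.124]
force: [6.9, 0.5, -8.5]
finger_gap: 0.024
finger_force: 59.2
```

Lifted 16.5 mm; slide back.

Emit:
{"fn": "play_rows", "kwargs": {
  "moves": [0,-0.008,0,0,0,0,0.9,0,-0.016,0,0,0,0,0.9,0,-0.018,0,0,0,0,0.9,0,-0.018,0,0,0,0,0.9,0,-0.018,0,0,0,0,0.9,0,-0.018,0,0,0,0,0.9,0,-0.018,0,0,0,0,0.9,0,-0.018,0,0,0,0,0.9,0,-0.016,0,0,0,0,0.9,0,-0.01,0,0,0,0,0.9]
}}

```text
time: 34.9
tool_pos: [0.4421, -0.0635, 0.0942]
ee_rot: [3.141, 0.002, 3.123]
force: [6.9, 2.5, -9.1]
finger_gap: 0.0242
finger_force: 59.8
```

Emit:
{"fn": "play_rows", "kwargs": {
  "moves": [0,0,0,0,0,0,0.9,0,0,0,0,0,0,0.9,0,0,0,0,0,0,0.9]
}}

```text
time: 35.2
tool_pos: [0.4421, -0.0631, 0.0942]
ee_rot: [-3.141, 0.002, 3.123]
force: [5.9, -0.9, -9.6]
finger_gap: 0.0241
finger_force: 60.0
```

Emit:
{"fn": "play_rows", "kwargs": {
  "moves": [0,-0.0017,0,0,0,0,0.9,0,0,0,0,0,0,0.9,0,0,0.008,0,0,0,0.9,0,0,0.008,0,0,0,0.9,0,0,0.002,0,0,0,0.9,0,0,0,0,0,0,0.9]
}}

```text
time: 35.8
tool_pos: [0.4423, -0.065, 0.078]
ee_rot: [-3.141, 0.0, 3.124]
force: [-3.6, -0.8, 13.0]
finger_gap: 0.0243
finger_force: 62.4
```

Emit:
{"fn": "play_rows", "kwargs": {
  "moves": [0,0,0,0,0,0,0.35,0,0,0,0,0,0,0.35,0,0,0,0,0,0,0.35,0,0,0,0,0,0,0.35,0,0,-0.04,0,0,0,0.35,0.01,0,-0.04,0,0,0,0.35,0.03,0,-0.04,0,0,0,0.35,0.03,0,-0.02,0,0,0,0.35,0,0,0,0,0,0,0.35,0,0,0,0,0,0,0.35]
}}

```text
time: 36.8
tool_pos: [0.3719, -0.0635, 0.217]
ee_rot: [-3.141, 0.002, 3.123]
force: [0.3, -0.2, 0.3]
finger_gap: 0.0557
finger_force: 0.0
```

Run:
```python
from h import *
go(.4,-.06,.2,np.pi-.018)
c=robot.snapshot("scene")[120:270,180:340]; c=cv2.resize(c,(480,450),interpolation=cv2.INTER_CUBIC)
a=cv2.resize(robot.snapshot("wrist"),(320,240)); can=np.zeros((450,800,3),np.uint8); can[:,:480]=c; can[:240,480:]=a
cv2.imwrite("pics/s9.png",can); print(w2px("wrist",[.4445,-.0648,.096])*320/560)
```

```text
t 36.8 pos [ 0.3719 -0.0635  0.217 ] rpy [-3.141e+00  2.000e-03  3.123e+00] gap 0.0557 F [ 0.3 -0.2  0.3]
turn [-0.001  0.002 -0.   ] then shift [-0.028  0.004  0.017]
[160.97407682 158.32267707]
```

View pics/s9.png

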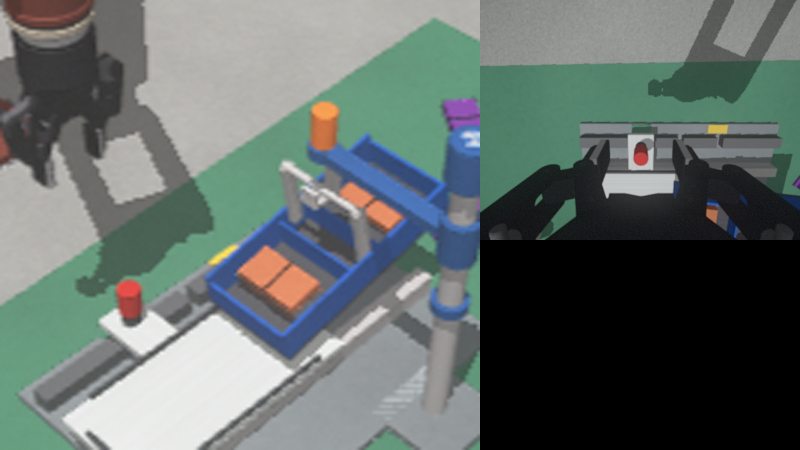

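Run:
```python
from h import *
im=robot.snapshot("scene")[195:245,195:255]; h=cv2.cvtColor(im,cv2.COLOR_BGR2HSV)
m=cv2.inRange(h,(0,170,80),(4,255,255))|cv2.inRange(h,(172,170,80),(180,255,255)); n,l,s,c=cv2.connectedComponentsWithStats(m)
for i in range(1,n):
    if s[i,4]>20: print(s[i][:4]+[195,195,0,0],c[i]+195)
```

```text
[220 214   6   5] [222.40740741 216.07407407]
```

Same as at the start, so the plunger is home.

```bash
python3 -c "
from bench import robot
print(robot.finish_job())"
```

```text
the job is handed in; nothing more can be done
None
```

I handed the job in at about 37 s: all three brake pads are in the tray (two stacked in the right bay, one in the left), the tray hangs from the hook with a slight tilt, and the empty carriage is snapped in at the green-marked hole. `finish_job()` returned no verdict.

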